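# Set up the tin marker: dial the batch and lay in the code plate

### The arm

A 7-joint arm with a two-finger parallel gripper is mounted at the origin on the work surface. World frame = base frame: x ahead of the robot, y to its left, z up, the work surface at z = 0. Lengths are in mm, angles in rad, forces in N, time in s.
With the tool pointing down it reaches from about 400 to 875 mm from the base axis. Payload 4.4 kg.
Tool frame: the origin (TCP) lies midway between the tips of the shut fingers; the grasp point (between the pads) lies 19 mm behind it (ctrl.grip_point_offset is the distance from the TCP to the grasp point, in mm); z points along the fingers, y is the direction in which the jaws open and shut (so a half turn about z gives the same grasp; the last joint's range is limited). The gripper opens to 85 mm and grips with 20 to 120 N. Pads are 22 mm wide; open, the fingers measure 114 mm over their backs; the gripper's body (76 mm by 85 mm) begins 54 mm behind the grasp point. The pads swing forward as they close: fully open they stand 13 mm farther back than shut.
Start: joints at [1.126, 0.628, 0.038, 1.517, -0.027, 0.996, -0.02], TCP at [240.402, -603.924, 231.313] pointing down, gripper open.
Joint ranges: [-3.06, 3.06], [-0.37, 2.12], [-1.25, 1.32], [0.18, 2.47], [-1.1, 4.24], [0.23, 1.98], [-2.94, 2.94]. Speed limits (rad/s): [2.57, 2.57, 3.14, 3.14, 3.14, 3.14, 3.14].

### API

Orientations are given as [roll, pitch, yaw] about the fixed x, y, z axes, in that order (R = Rz(yaw) Ry(pitch) Rx(roll)).
In Python, from cell import ctrl, imaging, models gives the robot as it stands. The module is installed in compiled form; this text tells all that it offers.
- The arm moves only by the tool drive_tool, never from a script. Its argument "deltas" is text: rows parted by semicolons, each of 5 numbers parted by spaces: the shift along the tool's x, y, z in m, then the turn about the tool's z in degrees, then the finger opening in m, from 0 to 0.0854. A call has 1 to 12 rows; each row is the pose to reach, as a shift and turn from the pose commanded when the call began, along the tool's axes at that moment; what a row does not reach only later rows make up. A row lasts 1/8 s, in which the tool goes at most 62.5 mm and 10.7 degrees, less where a joint would pass 70% of its speed; a pose out of reach is approached as far as the arm can. A call with a gripper value outside its range is refused whole. The fingers move at their own pace and stop on an object; the grip force is fixed at half the most. Time passes only in rows, so rows that repeat a pose let the fingers close. It gives the time, the measured TCP pose, the force and the opening at its end, in the units of the state.
- ctrl.read_state(): the state, without advancing time (a new reading comes with each control period).
- imaging.get_image(name): name is "scene" or "top"; returns a dict with "color" (384x512x3 uint8, red, green, blue), "range_z" (384x512 float32, mm along the optical axis (not along the pixel's ray), 0 where there is no reading), "vfov" (degrees; the focal length in pixels is half the picture's height over the tangent of half this angle, whatever the lens; pixels are square), "cx", "cy" (the principal point, pixels), "extrinsics" (4x4, takes a point from camera to world coordinates). Camera axes: x right, y down, z forward; pixel columns grow to the right and rows downward; lengths in mm; the calibration is good to about 2 mm. A picture is of the moment at which its call begins.
- ctrl.finish_job(): hands the job in, once; it reports no verdict.
Trained networks look in a picture, given as the dict that the camera call returned (one of the last four; its "shot" number tells which), for a name from the list of things; names that differ only in an ending like _2 or _b are one class to them, and where a whole thing is asked for, a point or a joint stands for the part that bears it (a point fixed in the world has none). Each returns a list of dicts, best first, with "score" (0 to 1); they miss things now and then, are a little off and sometimes report something else, mostly with a low value. They report only what shows in the picture. A call takes as long as a camera call. They do not tell look-alikes from the thing itself.
- models.spot_in(picture, thing): "point" ([column, row] in pixels, amid what is visible of it).
- models.landmark_of(picture, thing): "point" ([column, row] in pixels: a listed point, or the origin of a listed thing).
The state is a dict: "clock": time; "qpos": joint angles; "qd": joint speeds; "tau": joint torques, N m; "eef_pos": TCP position; "tool_rot": TCP orientation; "force": force on the tool from outside, world axes, zero at the start; "torque": the same for the moment, N m; "width": finger opening in mm.
Only numpy, scipy, OpenCV 4.12 (cv2) and the standard library are available. Lean on these libraries where they do the work, as an engineer would, in place of code of your own. Each camera call takes 0.05 s, during which the arm holds its last target.

### The job

Set up the tin marker for batch three: turn the black dial on the white code carrier until three dots stand centred in its red-framed window, and get the brass code plate out of the blue tip-up cradle by pressing its blue-dotted end down until the other end has tipped fully up, then lifting it out by that raised end. Lay the plate, dotted face up, flat on the dark bed bar of the carrier, lined up with it and centred across it, between the two yellow end lips; put it down rather than drop it, let go, and do not disturb the gold tins.

Things in the scene. Friction and masses are not known exactly. Their poses are not given: they have to be found in the camera images.
- plate: Loose brass code plate, 90 x 36 x 4 mm (x, y, z), 60 to 130 g. Origin: centre of its underside. x runs from the end with the blue 16 mm dot (dot at x = -35 mm) to the end that tips up (x = +45 mm); z out of its dotted face. At first level in the cradle, axes along the cradle's, underside 34 mm above the bench, boxed in flush all round: it can be gripped across its 36 mm width only once tipped.
- cradle: Blue tip-up cradle fixed to the bench, 112 x 60 x 38 mm. Origin: centre of its underside. x points from the pressing end, open above and at the sides, to the lifting end, where 38 mm high walls enclose the plate at the sides (|y| 21 to 30 mm, x 7 to 56 mm) and end (x 47 to 56 mm). The plate rests on a black rocker pivoted about y at x = 0, 31 mm above the bench.
- rocker (a joint): Tilt of the cradle's rocker, rad: 0 level, 0.5 its stop; dotted end down, other end up about 21 mm. Stiff: stays where left. Pressing the dot straight down with a shut gripper takes 2 to 4 N; the finger sinks 12 to 18 mm until the force climbs at the stop. A 3 mm rocker lip, flush with the plate's top, borders the plate's pressing end and sides (46 mm over all).
- carrier: White code carrier, fixed to the bench: base 140 x 220 x 12 mm. Origin: centre of its underside. Its x axis points away from the robot at yaw 0. At y = -58 mm lies the dark bed bar; at y = +52 mm the grey dial housing, 104 x 104 mm, top 41 mm above the bench.
- bed (a point): Centre of the top face of the carrier's dark bed bar, 26 mm above the bench, 14 mm above the carrier's base. The bar is 26 mm wide (y) and runs along the point's x, with yellow lips 26 mm wide, 4 mm high at both ends; 102 mm free between them. The plate lies on it lengthwise, either way round, overhanging 5 mm each side.
- dial (a joint): Angle of the dial, rad, growing counter-clockwise seen from above, range 0 to 2.4. One dot is centred in the window at 0, two at 0.6, three at 1.2, four at 1.8, five at 2.4. It starts between 0 and 0.75 and stays where it is left (friction 0.05 N m).
- dial_grip (a point): Grip point on the dial: on its upright axis, 60 mm above the bench, on the black bar handle (44 mm long along this point's x, 14 mm wide along y, 44 to 70 mm above the bench, white line along its top). Turns with the dial; at dial angle 0 the bar lies along the carrier's x.
- window (a point): Centre of the red-framed window, 20 x 20 mm, in the top of the dial housing, 36 mm from the dial's axis on the side of the carrier's -x. It shows the white dial disc and its black dots just below.
- tin_0: Gold tin standing on the bench, 67 mm across, 41 mm high, 0.23 kg; origin at the centre of its underside. A bystander.
- tin_1: Another such tin, a bystander.
- tin_2: Another such tin, a bystander.
Not all that is in view belongs to the job. Of the things that look like the plate, the smallest one is meant.

How it is judged (in metres and radians):
On the way, in this order (a step that is already met when the one before it is completed fails the run):
1. the plate is tipped up in the cradle (rocker beyond 0.4 rad, plate tilted with it) (value of joint rocker above 0.4 rad and angle between plate's own z axis and vertical above 0.35 rad and distance between plate and cradle below 0.05 m), for 0.2 s.
2. the plate is held by the fingers clear of the cradle (distance between plate and cradle above 0.08 m and contact force between the fingers and plate above 1 N and contact force between plate and cradle below 0.1 N), for 0.1 s.
At the end, for the whole second after the job is handed in: The plate lies still, dotted face up and flat (within 0.05 rad, 3 mm in height) on the bed bar, centred within 8 mm along and 6 mm across, lined up within 0.12 rad either way round; the dial stands at 1.2 rad within 0.12 (three dots in the window) (x of plate in the frame of bed between -0.008 and 0.008 m and y of plate in the frame of bed between -0.006 and 0.006 m and z of plate in the frame of bed between -0.003 and 0.003 m and angle between plate's own z axis and vertical below 0.05 rad and angle between the x axis of plate and the x axis of bed, either way round below 0.12 rad and linear speed of plate below 0.02 m/s and value of joint dial between 1.08 and 1.32 rad); the robot touches nothing.
It fails at once if the plate is dropped (moves faster than 0.7 m/s with no finger on it) (contact force between the fingers and plate below 0.05 N and linear speed of plate above 0.7 m/s).
It fails at once if a gold tin is shifted by more than 15 mm (distance of any of tin_0, tin_1, tin_2 from where it was at the start of the episode above 0.015 m).
It also fails if it takes over 58 s, if anything falls off the work surface, if the arm or the gripper's body presses on something with over 40 N, if the wrist force passes 120 N, or if a joint passes its speed limit or range.

## Working session

There is one attempt and no reset: what is moved stays moved. The work goes in short steps, Python scripts to look and compute and a tool call to move; the robot and the scene stay as the last step left them, time stands still between calls to the robot, and variables do not carry over. Pictures are saved under pics/ and viewed, and the job is handed in when it is done.

Besides the shell and the picture viewer there is one more tool, called after ">>>" by a JSON object that holds its "method" and its "body", one argument or row to a line. drive_tool: Moves the arm, as the interface text tells. Its arguments: {"type":"object","properties":{"deltas":{"type":"string"}},"required":["deltas"]}

```bash
mkdir -p pics; ls; cat > h.py <<'E'
import numpy as np, cv2
from cell import ctrl, imaging, models
def save(im,n,s=1.5,crop=None):
    c=im["color"][:,:,::-1]
    if crop: x0,y0,x1,y1=crop; c=c[y0:y1,x0:x1]
    c=cv2.resize(c,None,fx=s,fy=s,interpolation=cv2.INTER_CUBIC); cv2.imwrite("pics/"+n,c)
def F(im): return im["color"].shape[0]/2/np.tan(np.radians(im["vfov"])/2)
def px(im,u,v,z=None):
    """pixel->world; by depth, or on plane of height z"""
    f=F(im);E=np.array(im["extrinsics"]);d=np.array([(u-im["cx"])/f,(v-im["cy"])/f,1.])
    if z is None:
        r=im["range_z"][int(round(v))-1:int(round(v))+2,int(round(u))-1:int(round(u))+2];r=np.median(r[r>0]) if (r>0).any() else np.nan
        return (E@np.r_[d*r,1])[:3]
    w=E[:3,:3]@d; return E[:3,3]+w*(z-E[2,3])/w[2]
def proj(im,p):
    E=np.linalg.inv(im["extrinsics"]);c=E@np.r_[p,1];f=F(im)
    return np.array([im["cx"]+f*c[0]/c[2],im["cy"]+f*c[1]/c[2]])
E
python3 - <<'E'
from h import *
np.set_printoptions(precision=1,suppress=True)
print(ctrl.read_state())
for n in("scene","top"):
    im=imaging.get_image(n);save(im,n+"0.png");print(n,im["vfov"],im["cx"],im["cy"],im["extrinsics"])
    for t in("plate","cradle","carrier","bed","dial_grip","window","tin_0"):
        for fn in(models.spot_in,models.landmark_of):
            print(t,fn.__name__,[(np.round(r["point"]).tolist(),round(r["score"],2),px(im,*r["point"]).round().tolist()) for r in fn(im,t)])
E
```

```text
pics
{'clock': 0.0, 'qpos': array([ 1.1,  0.6,  0. ,  1.5, -0. ,  1. , -0. ]), 'qd': array([-0.,  0.,  0., -0.,  0.,  0.,  0.]), 'tau': array([ -0. , -56.3,   1.2, -19.3,   0. ,   0. ,  -0. ]), 'eef_pos': array([ 240.2, -603.3,  230.4]), 'tool_rot': array([-3.1,  0. ,  0.4]), 'force': array([0. , 0.3, 0.5]), 'torque': array([-0. , -0. , -0.1]), 'width': 85.57817151407394}
scene 57.20007827524857 260.4749260239459 188.76167642403644 [[  -0.6    0.6   -0.6 1089.4]
 [   0.8    0.4   -0.4  305.1]
 [   0.    -0.7   -0.7  660. ]
 [   0.     0.     0.     1. ]]
plate call [([183.0, 136.0], 0.96, [522.0, -388.0, 8.0]), ([270.0, 162.0], 0.95, [460.0, -109.0, 6.0]), ([216.0, 148.0], 0.76, [533.0, -240.0, 40.0])]
plate call [([268.0, 160.0], 0.85, [455.0, -117.0, 8.0]), ([215.0, 146.0], 0.77, [527.0, -249.0, 41.0]), ([185.0, 137.0], 0.68, [522.0, -380.0, 6.0])]
cradle call [([210.0, 157.0], 0.81, [571.0, -230.0, 37.0])]
cradle call [([216.0, 159.0], 0.79, [559.0, -221.0, 27.0])]
carrier call [([361.0, 237.0], 0.59, [576.0, 216.0, 43.0])]
carrier call []
bed call [([358.0, 231.0], 0.63, [563.0, 
[... 1431 characters left out ...]
[([162.0, 226.0], 0.65, [548.0, 192.0, 13.0])]
bed call [([158.0, 229.0], 0.65, [537.0, 193.0, 41.0]), ([341.0, 221.0], 0.44, [546.0, -238.0, 37.0])]
bed call [([178.0, 235.0], 0.72, [524.0, 150.0, 25.0])]
dial_grip call [([137.0, 222.0], 0.6, [551.0, 238.0, 67.0])]
dial_grip call [([141.0, 223.0], 0.6, [551.0, 234.0, 46.0])]
window call [([162.0, 231.0], 0.6, [536.0, 191.0, 13.0])]
window call []
tin_0 call [([294.0, 137.0], 0.65, [756.0, -135.0, 39.0]), ([241.0, 158.0], 0.62, [706.0, -5.0, 41.0]), ([185.0, 148.0], 0.56, [734.0, 132.0, 41.0])]
tin_0 call [([240.0, 162.0], 0.85, [696.0, -3.0, 40.0]), ([189.0, 148.0], 0.79, [734.0, 121.0, 40.0]), ([294.0, 137.0], 0.78, [755.0, -135.0, 39.0])]
```

View pics/scene0.png

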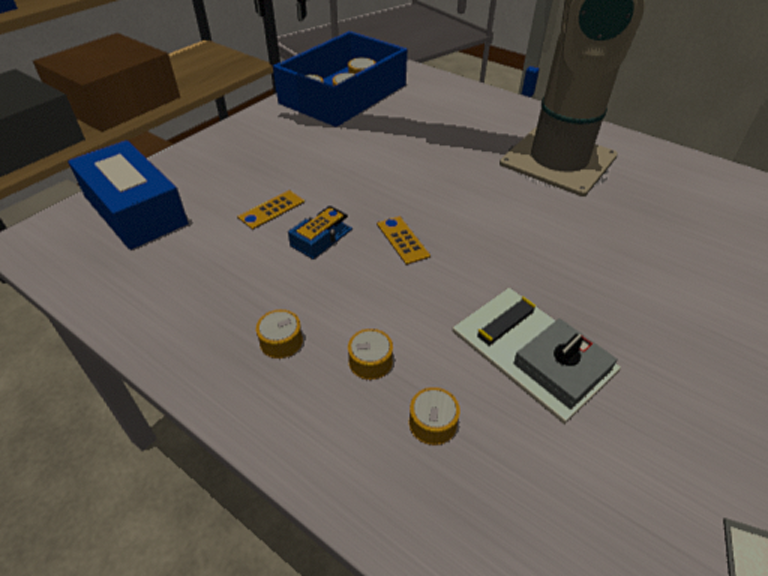

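View pics/top0.png

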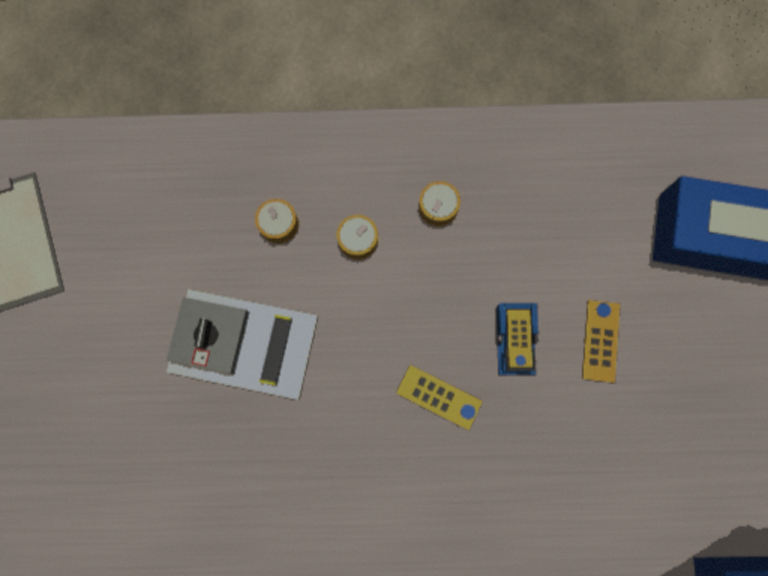

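Candidates for the plate (top view): the brass plate in the cradle (346,226), the larger loose ones at (400,228) and (293,265). The smallest, sitting in the blue cradle, is the target. The three tins are at (185,147), (239,157) and (293,135). Next, a close crop and accurate poses.

```bash
python3 - <<'E'
from h import *
im=imaging.get_image("top");save(im,"crad.png",8,(310,185,400,260));save(im,"carr.png",6,(105,185,220,275))
import pickle;pickle.dump(im,open("top.pkl","wb"))
im=imaging.get_image("scene");pickle.dump(im,open("scene.pkl","wb"));save(im,"scrad.png",8,(170,120,260,190));save(im,"scarr.png",6,(295,180,425,285))
E
```

```text
(no output)
```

View pics/crad.png

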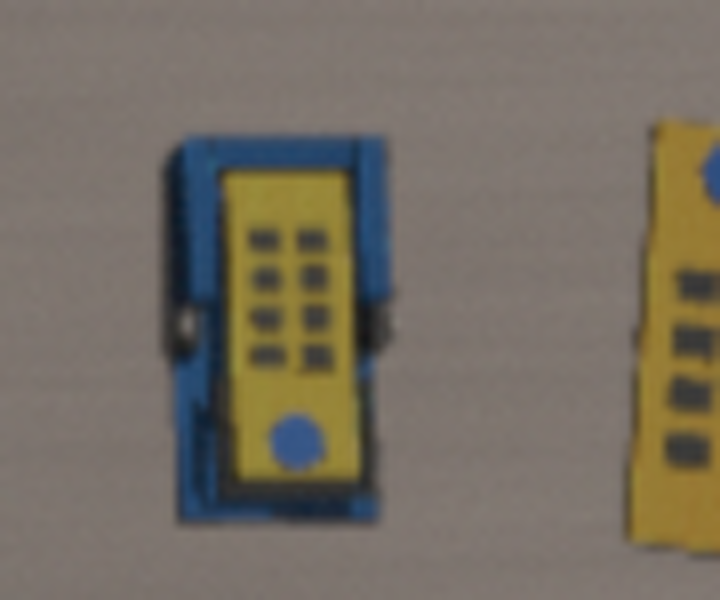

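View pics/carr.png

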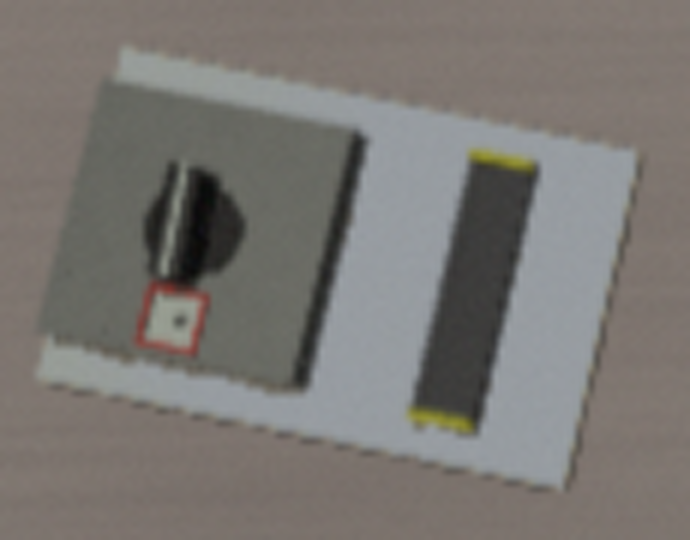

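View pics/scrad.png

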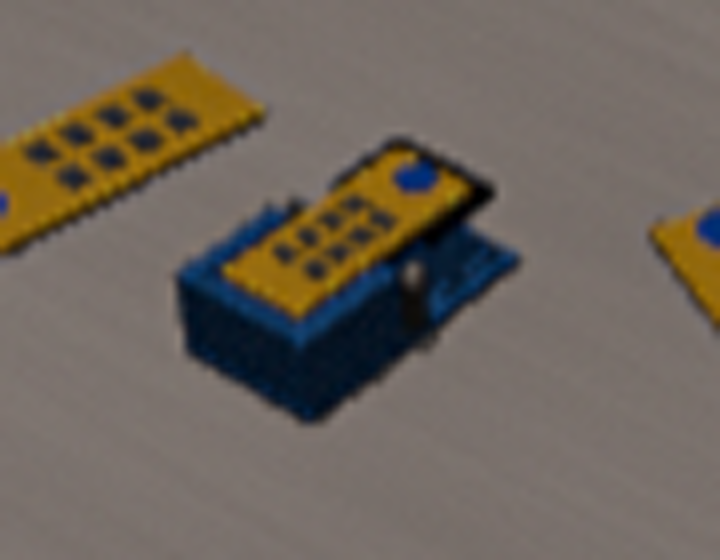

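View pics/scarr.png

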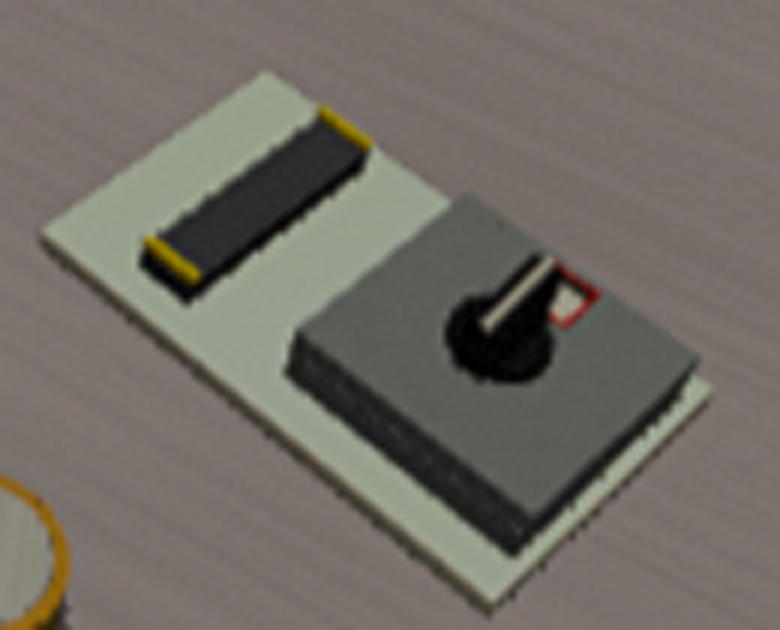

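The crop confirms it: the cradle plate has its dot toward the robot (347,240) and its lifting end away from it. Next I fit the poses using the corners in both views.

```bash
cat > fit.py <<'E'
from h import *
import pickle
from scipy.optimize import least_squares
def fit(im,pts3,uv,x0):
    def res(p):
        c,s=np.cos(p[2]),np.sin(p[2])
        return np.concatenate([proj(im,[p[0]+c*a-s*b,p[1]+s*a+c*b,z])-q for (a,b,z),q in zip(pts3,uv)])
    r=least_squares(res,x0,x_scale=[1,1,.01],loss="soft_l1");return r.x.round(3),np.abs(r.fun).round(1)
E
python3 - <<'E'
from fit import *
T=pickle.load(open("top.pkl","rb"));S=pickle.load(open("scene.pkl","rb"))
cv=lambda L,s,o:[np.array(l)/s+np.array(o)-.5+.5/s*0 for l in L]
P=[(45,18,38),(45,-18,38),(-45,-18,38),(-45,18,38)]
print("plate T",fit(T,P,cv([(222,172),(348,170),(361,480),(237,482)],8,(310,185)),[536,-250,0]))
print("plate S",fit(S,P,cv([(300,318),(222,270),(400,145),(468,185)],8,(170,120)),[536,-250,0]))
C=[(70,110,12),(70,-110,12),(-70,-110,12),(-70,110,12)]
print("carr T",fit(T,C,cv([(120,45),(638,150),(565,490),(37,380)],6,(105,185)),[540,190,-.2]))
print("carr S",fit(S,C,cv([(490,603),(42,230),(268,70),(710,390)],6,(295,180)),[540,190,-.2]))
# bed lips: outer corners x=+-(51+~4)
B=[(51,-45,30),(51,-71,30),(-51,-71,30),(-51,-45,30)]
print("bed T",fit(T,B,cv([(470,165),(537,175),(480,420),(415,410)],6,(105,185)),[540,190,-.2]))
# cradle outer
K=[(56,30,38),(56,-30,38),]
print("cradle T",fit(T,K,cv([(185,137),(387,137)],8,(310,185)),[536,-250,0]))
print("cradle S",fit(S,K,cv([(298,346),(180,274)],8,(170,120)),[536,-250,0]))
# point cloud checks
f=F(T);h,w=T["range_z"].shape;u,v=np.meshgrid(np.arange(w),np.arange(h));r=T["range_z"]
X=np.stack([(u-T["cx"])/f*r,(v-T["cy"])/f*r,r,np.ones_like(r)],-1)@np.array(T["extrinsics"]).T
def med(m): return np.percentile(X[m][:,:3],[2,50,98],axis=0).round(0).tolist()
sl=lambda x0,y0,x1,y1:(u>=x0)&(u<x1)&(v>=y0)&(v<y1)&(r>0)
print("bench",med(sl(240,300,280,330)))
print("plate",med(sl(341,210,352,243)))
hs=sl(105,185,220,275)&(X[...,2]>36)&(X[...,2]<50);print("housing",med(hs),cv2.minAreaRect(X[hs][:,:2].astype(np.float32)))
hs=sl(170,210,197,257)&(X[...,2]>20)&(X[...,2]<33);print("bar",med(hs),cv2.minAreaRect(X[hs][:,:2].astype(np.float32)))
hs=sl(105,185,220,275)&(X[...,2]>58);print("handle",med(hs),cv2.minAreaRect(X[hs][:,:2].astype(np.float32)))
for c in((185,147),(239,157),(293,135)):print(px(T,*c).round())
# handle white line
print("line T",[px(T,*p,70).round(1) for p in cv([(185,168),(166,278)],6,(105,185))])
print("line S",[px(S,*p,70).round(1) for p in cv([(488,327),(550,262)],6,(295,180))])
E
```

```text
plate T (array([ 5.36194e+02, -2.49016e+02, -1.30000e-02]), array([0.2, 0.3, 0.3, 0.4, 0. , 0.3, 0. , 0.4]))
plate S (array([ 5.36728e+02, -2.48699e+02, -1.20000e-02]), array([0.1, 0.5, 0. , 0.3, 0.4, 0.2, 0.6, 0. ]))
carr T (array([ 5.41366e+02,  1.93721e+02, -2.20000e-01]), array([0. , 0.1, 0.5, 0.2, 0. , 0. , 0.7, 0.1]))
carr S (array([ 5.41584e+02,  1.93849e+02, -2.30000e-01]), array([0.1, 0.2, 0.7, 0.4, 0.2, 0.3, 0.9, 0.1]))
bed T (array([ 5.39374e+02,  1.91604e+02, -2.14000e-01]), array([0.4, 0.8, 0.2, 0.4, 0.1, 0.8, 0. , 0.4]))
cradle T (array([ 5.36228e+02, -2.49233e+02, -2.40000e-02]), array([0., 0., 0., 0.]))
cradle S (array([ 5.36652e+02, -2.45071e+02, -7.60000e-02]), array([0.2, 0.3, 0.2, 0.3]))
bench [[301.0, -86.0, -5.0], [334.0, -41.0, -1.0], [367.0, 5.0, 3.0]]
plate [[497.0, -262.0, 33.0], [534.0, -249.0, 38.0], [572.0, -236.0, 42.0]]
housing [[499.0, 190.0, 37.0], [552.0, 238.0, 41.0], [605.0, 297.0, 47.0]] ((552.4349365234375, 244.22349548339844), (106.06983947753906, 104.17135620117188), 77.0052490234375)
bar [[476.0, 116.0, 21.0], [527.0, 137.0, 26.0], [580.0, 156.0, 31.0]] ((527.955078125, 136.91043090820312), (26.67889976501465, 109.83760833740234), 77.40878295898438)
handle [[531.0, 234.0, 60.0], [551.0, 243.0, 69.0], [572.0, 252.0, 73.0]] ((552.2968139648438, 243.98867797851562), (15.18498420715332, 44.30947494506836), 78.68331909179688)
[737. 132.  41.]
[707.   0.  43.]
[ 760. -133.   40.]
line T [array([573.1, 240.8,  70. ]), array([530.7, 246.8,  70. ])]
line S [array([572.9, 242.1,  70. ]), array([531.6, 248.2,  70. ])]
```

```bash
cat > go.py <<'E'
import sys
from h import *
from scipy.spatial.transform import Rotation as Ro
def d(x,y,z,yawdeg):
    s=ctrl.read_state();R=Ro.from_euler("xyz",s["tool_rot"])
    t=R.inv().apply(np.array([x,y,z])-s["eef_pos"])/1000
    # rotation about tool z(down): yaw decreases
    cur=np.degrees(s["tool_rot"][2]); dy=-(yawdeg-cur)
    print("delta",t.round(4),"turn",round((dy+180)%360-180,2),"(half-turn alt)",round((dy)%360-180,2))
def st():
    s=ctrl.read_state();print("t",round(s["clock"],2),"pos",s["eef_pos"].round(1),"rot",np.degrees(s["tool_rot"]).round(2),"F",s["force"].round(1),"w",round(s["width"],1),"q",s["qpos"].round(2))
if __name__=="__main__":
    st()
    a=list(map(float,sys.argv[1:]))
    for i in range(0,len(a),4): d(*a[i:i+4])
E
python3 go.py 520 -120 150 -8.2  553 244.5 120 -8.2
```

```text
t 1.6 pos [ 240.4 -603.9  231.3] rot [-180.    -0.    21.7] F [ 0.   0.3 -0.4] w 85.1 q [ 1.13  0.63  0.04  1.52 -0.03  1.   -0.02]
delta [ 0.4387 -0.3462  0.0813] turn 29.9 (half-turn alt) -150.1
delta [ 0.6042 -0.6727  0.1113] turn 29.9 (half-turn alt) -150.1
```

>>> {"method": "drive_tool", "body": {
  "deltas": "0.439 -0.346 0.02 29.9 0.05; 0.439 -0.346 0.02 29.9 0.05; 0.439 -0.346 0.02 29.9 0.05; 0.439 -0.346 0.02 29.9 0.05; 0.439 -0.346 0.02 29.9 0.05; 0.439 -0.346 0.02 29.9 0.05; 0.439 -0.346 0.02 29.9 0.05; 0.439 -0.346 0.02 29.9 0.05; 0.604 -0.673 0.1113 29.9 0.05; 0.604 -0.673 0.1113 29.9 0.05; 0.604 -0.673 0.1113 29.9 0.05; 0.604 -0.673 0.1113 29.9 0.05"
}}

```text
clock: 3.1
eef_pos: [527.2, 71.9, 159.1]
tool_rot: [-3.141, -0.001, -0.143]
force: [1.6, -0.2, 0.5]
width: 49.7
```

```bash
python3 go.py 553 244.5 120 -8.2 553 244.5 48 -8.2
```

```text
t 3.1 pos [527.2  71.9 159.1] rot [-1.7999e+02 -7.0000e-02 -8.2100e+00] F [ 1.6 -0.2  0.5] w 49.7 q [-0.3   0.56  0.16  1.92 -0.14  0.66 -1.77]
delta [ 0.0009 -0.1745  0.0392] turn -0.01 (half-turn alt) 179.99
delta [ 0.0008 -0.1745  0.1112] turn -0.01 (half-turn alt) 179.99
```

>>> {"method": "drive_tool", "body": {
  "deltas": "0.001 -0.165 0.039 0 0.05; 0.001 -0.165 0.039 0 0.05; 0.001 -0.165 0.039 0 0.05; 0.001 -0.165 0.039 0 0.05; 0.001 -0.165 0.039 0 0.05"
}}

```text
clock: 3.72
eef_pos: [551.1, 232.3, 120.2]
tool_rot: [3.141, -0.0, -0.143]
force: [-0.0, -0.8, 0.9]
width: 50.2
```

```bash
python3 go.py 553 244.5 48 -8.2
```

```text
t 3.73 pos [551.1 232.3 120.2] rot [179.94  -0.    -8.21] F [-0.  -0.8  0.9] w 50.2 q [-0.55  0.7   0.17  1.77 -0.17  0.69 -2.  ]
delta [ 0.0001 -0.0124  0.0722] turn -0.01 (half-turn alt) 179.99
```

>>> {"method": "drive_tool", "body": {
  "deltas": "0 -0.0125 0.03 0 0.05; 0 -0.0125 0.055 0 0.05; 0 -0.0125 0.072 0 0.05; 0 -0.0125 0.072 0 0.05; 0 -0.0125 0.072 0 0.0; 0 -0.0125 0.072 0 0.0; 0 -0.0125 0.072 0 0.0; 0 -0.0125 0.072 0 0.0; 0 -0.0125 0.072 0 0.0"
}}

```text
clock: 4.85
eef_pos: [553.8, 244.4, 49.6]
tool_rot: [3.141, -0.002, -0.144]
force: [-0.3, -2.9, 6.0]
width: 12.8
```

```bash
python3 go.py 553 244.5 48 -8.2;python3 - <<'E'
from h import *
im=imaging.get_image("scene");save(im,"s1.png",5,(300,130,425,240))
E
```

```text
t 4.85 pos [553.8 244.4  49.6] rot [ 1.7997e+02 -1.0000e-01 -8.2500e+00] F [-0.3 -2.9  6. ] w 12.8 q [-0.55  0.81  0.14  1.78 -0.19  0.56 -2.  ]
delta [-0.0008 -0.      0.0016] turn -0.05 (half-turn alt) 179.95
```

View pics/s1.png

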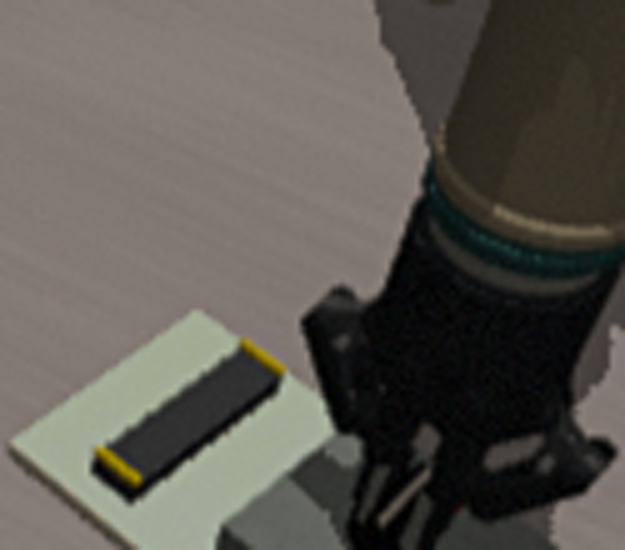

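Gripped (12.8 mm, force small). Turn the dial 64° counter-clockwise (yaw up, so tool turn negative).

>>> {"method": "drive_tool", "body": {
  "deltas": "0 0 -0.001 -8 0.0; 0 0 -0.001 -17 0.0; 0 0 -0.001 -26 0.0; 0 0 -0.001 -35 0.0; 0 0 -0.001 -44 0.0; 0 0 -0.001 -53 0.0; 0 0 -0.001 -60 0.0; 0 0 -0.001 -64 0.0; 0 0 -0.001 -64 0.0; 0 0 -0.001 -64 0.0"
}}

```text
clock: 6.15
eef_pos: [553.3, 245.2, 49.6]
tool_rot: [3.141, -0.0, 0.973]
force: [0.7, -1.7, 1.9]
width: 12.7
```

```bash
python3 go.py
```

```text
t 6.15 pos [553.3 245.2  49.6] rot [ 1.7996e+02 -1.0000e-02  5.5720e+01] F [ 0.7 -1.7  1.9] w 12.7 q [-0.37  0.81 -0.15  1.78  0.2   0.57 -1.24]
```

>>> {"method": "drive_tool", "body": {
  "deltas": "0 0 0 0 0.06; 0 0 0 0 0.06; 0 0 0 0 0.06; 0 0 -0.03 0 0.06; 0 0 -0.08 0 0.06; 0 0 -0.13 0 0.06; 0.06 0.1 -0.16 0 0.0; 0.06 0.2 -0.16 0 0.0; 0.06 0.2 -0.16 0 0.0"
}}

```text
clock: 7.28
eef_pos: [729.4, 192.9, 207.7]
tool_rot: [3.141, -0.001, 0.975]
force: [1.7, 0.7, 0.5]
width: 5.4
```

```bash
python3 - <<'E'
from fit import *
im=imaging.get_image("top");save(im,"carr2.png",6,(105,185,220,275))
f=F(im);h,w=im["range_z"].shape;u,v=np.meshgrid(np.arange(w),np.arange(h));r=im["range_z"]
X=np.stack([(u-im["cx"])/f*r,(v-im["cy"])/f*r,r,np.ones_like(r)],-1)@np.array(im["extrinsics"]).T
hs=(u>105)&(u<160)&(v>185)&(v<275)&(X[...,2]>58)&(X[...,2]<80);print("handle",cv2.minAreaRect(X[hs][:,:2].astype(np.float32)))
E
python3 go.py
```

```text
handle ((0.0, 0.0), (0.0, 0.0), 0.0)
t 7.33 pos [738.1 184.9 207.2] rot [ 1.7937e+02 -1.4000e-01  5.5350e+01] F [ 7.7 -4.2  1.5] w 0.3 q [-0.2   0.83 -0.19  1.17  0.16  1.14 -0.99]
```

View pics/carr2.png

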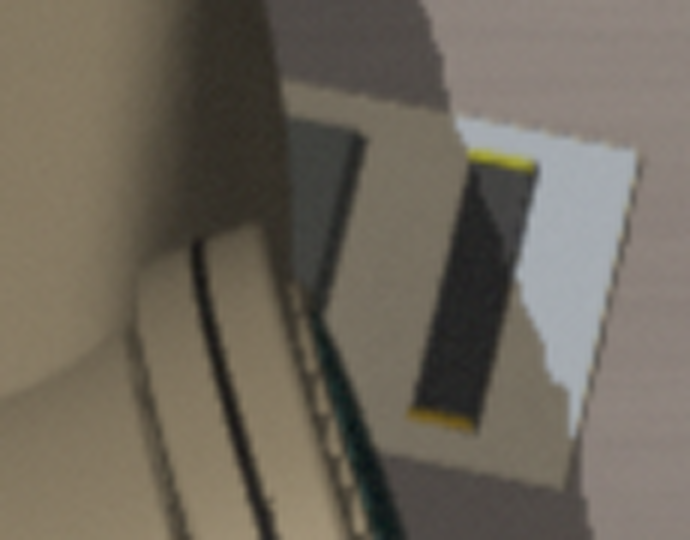

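```bash
python3 go.py 501.5 -248.5 150 -0.7
```

```text
t 7.33 pos [738.1 184.9 207.2] rot [ 1.7937e+02 -1.4000e-01  5.5350e+01] F [ 7.7 -4.2  1.5] w 0.3 q [-0.2   0.83 -0.19  1.17  0.16  1.14 -0.99]
delta [-0.4912  0.0512  0.0566] turn 56.05 (half-turn alt) -123.95
```

>>> {"method": "drive_tool", "body": {
  "deltas": "-0.49 0.051 0.0 56 0.0; -0.49 0.051 0.0 56 0.0; -0.49 0.051 0.0 56 0.0; -0.49 0.051 0.0 56 0.0; -0.49 0.051 0.0 56 0.0; -0.49 0.051 0.0 56 0.0; -0.49 0.051 0.0 56 0.0; -0.49 0.051 0.05 56 0.0; -0.49 0.051 0.05 56 0.0; -0.49 0.051 0.05 56 0.0; -0.49 0.051 0.05 56 0.0"
}}

```text
clock: 8.7
eef_pos: [496.3, -239.1, 157.5]
tool_rot: [-3.141, -0.002, -0.001]
force: [0.3, -0.2, 0.0]
width: -0.3
```

```bash
python3 - <<'E'
from fit import *
im=imaging.get_image("top");save(im,"carr3.png",6,(105,185,220,275))
f=F(im);h,w=im["range_z"].shape;u,v=np.meshgrid(np.arange(w),np.arange(h));r=im["range_z"]
X=np.stack([(u-im["cx"])/f*r,(v-im["cy"])/f*r,r,np.ones_like(r)],-1)@np.array(im["extrinsics"]).T
hs=(u>105)&(u<160)&(v>185)&(v<275)&(X[...,2]>58)&(X[...,2]<80);print("handle",cv2.minAreaRect(X[hs][:,:2].astype(np.float32)))
E
python3 go.py 501.5 -248.5 45 -0.7
```

```text
handle ((551.7183837890625, 243.39976501464844), (43.542884826660156, 13.958076477050781), 56.17082595825195)
t 8.75 pos [ 496.3 -239.1  157.6] rot [-1.7999e+02 -1.3000e-01 -2.0000e-02] F [ 0.7 -0.5  0.5] w 0.1 q [ 0.37  0.58  0.04  1.87 -0.03  0.68 -1.14]
delta [0.0049 0.0094 0.1126] turn 0.68 (half-turn alt) -179.32
```

View pics/carr3.png

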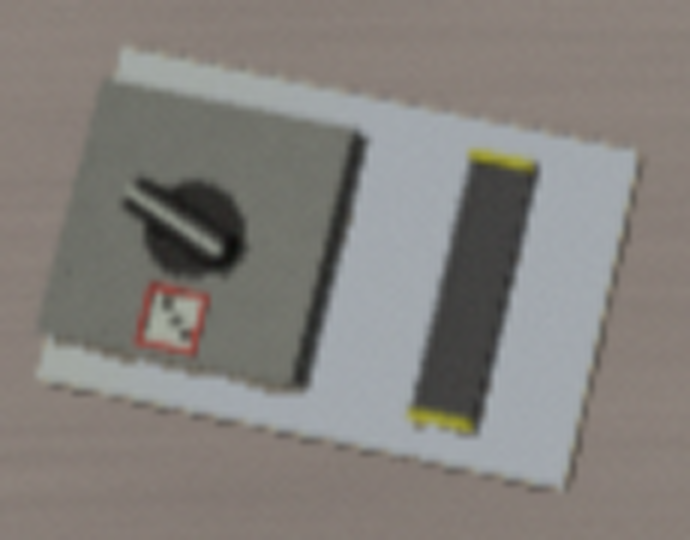

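The window (172,320 in the crop) shows three dots, centred. The handle is at 56.2°, so the dial is about 1.21 rad. Next is the press.

>>> {"method": "drive_tool", "body": {
  "deltas": "0.005 0.0094 0.05 0.7 0; 0.005 0.0094 0.1 0.7 0; 0.005 0.0094 0.113 0.7 0; 0.005 0.0094 0.118 0.7 0; 0.005 0.0094 0.122 0.7 0; 0.005 0.0094 0.125 0.7 0; 0.005 0.0094 0.128 0.7 0; 0.005 0.0094 0.13 0.7 0"
}}

```text
clock: 9.75
eef_pos: [500.2, -250.4, 27.1]
tool_rot: [3.141, -0.001, -0.016]
force: [0.5, 0.6, 0.9]
width: -0.1
```

```bash
python3 go.py
```

```text
t 9.75 pos [ 500.2 -250.4   27.1] rot [ 1.7997e+02 -9.0000e-02 -8.9000e-01] F [0.5 0.6 0.9] w -0.1 q [ 0.4   0.8   0.02  1.92 -0.04  0.42 -1.13]
```

>>> {"method": "drive_tool", "body": {
  "deltas": "0 0 0.002 0 0; 0 0 0.004 0 0; 0 0 0.004 0 0"
}}

```text
clock: 10.12
eef_pos: [499.6, -250.6, 22.8]
tool_rot: [3.141, -0.0, -0.016]
force: [-0.8, 0.5, 2.7]
width: -0.5
```

>>> {"method": "drive_tool", "body": {
  "deltas": "0 0 0.001 0 0; 0 0 0.002 0 0; 0 0 0.002 0 0"
}}

```text
clock: 10.5
eef_pos: [499.7, -250.7, 22.2]
tool_rot: [3.141, -0.001, -0.016]
force: [-2.4, 0.7, 15.8]
width: -0.0
```

```bash
python3 - <<'E'
from h import *
im=imaging.get_image("scene");save(im,"s2.png",6,(150,80,270,190))
E
```

```text
(no output)
```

View pics/s2.png

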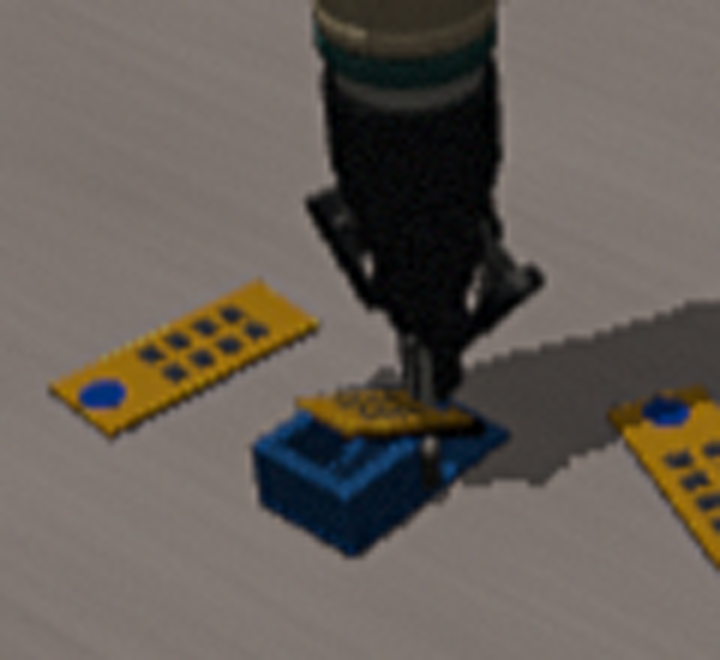

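The force climbed at the stop (16 N) and the raised end is up at (300,400) in the crop. I'll retreat straight up.

>>> {"method": "drive_tool", "body": {
  "deltas": "0 0 -0.03 0 0; 0 0 -0.08 0 0.0; 0 0 -0.13 0 0.06; -0.03 0.15 -0.13 0 0.06; -0.03 0.15 -0.13 0 0.06;-0.03 0.15 -0.13 0 0.06"
}}

```text
clock: 11.3
eef_pos: [464.7, -404.4, 150.7]
tool_rot: [3.139, 0.001, -0.021]
force: [-0.6, 0.3, -1.0]
width: 59.8
```

```bash
python3 - <<'E'
from h import *
import pickle
im=imaging.get_image("scene");save(im,"s3.png",8,(170,120,260,190));pickle.dump(im,open("s3.pkl","wb"))
im=imaging.get_image("top");save(im,"t3.png",8,(310,185,400,260));pickle.dump(im,open("t3.pkl","wb"))
f=F(im);h,w=im["range_z"].shape;u,v=np.meshgrid(np.arange(w),np.arange(h));r=im["range_z"]
X=np.stack([(u-im["cx"])/f*r,(v-im["cy"])/f*r,r,np.ones_like(r)],-1)@np.array(im["extrinsics"]).T
c=im["color"].astype(int);m=(c[...,0]-c[...,2]>50)&(u>335)&(u<357)&(v>195)&(v<250)
P=X[m][:,:3];A=np.c_[P[:,:2]-[536.4,-248.9],np.ones(len(P))];k=np.linalg.lstsq(A,P[:,2],rcond=None)[0]
print(len(P),k,np.arctan(k[0]),P.min(0),P.max(0),np.median(P[:,1]))
E
python3 go.py
```

```text
429 [ 0.26516413  2.31417638 39.31513241] 0.2591990816721028 [ 414.79892604 -267.3911395    11.21393236] [ 569.90932669  -51.59284521 1088.23979046] -249.16008588324078
t 11.4 pos [ 464.5 -404.6  150.3] rot [ 1.7984e+02  7.0000e-02 -1.2800e+00] F [-0.2 -0.  -1.2] w 59.9 q [ 0.65  0.67  0.03  1.7  -0.02  0.77 -0.9 ]
```

View pics/s3.png

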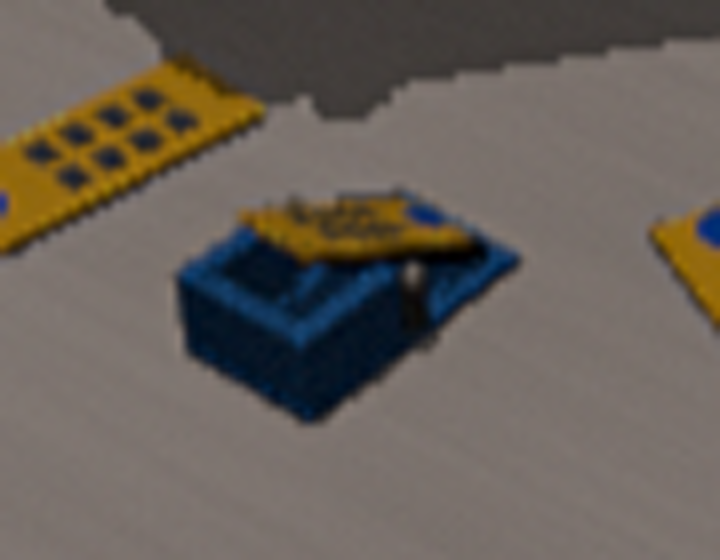

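View pics/t3.png

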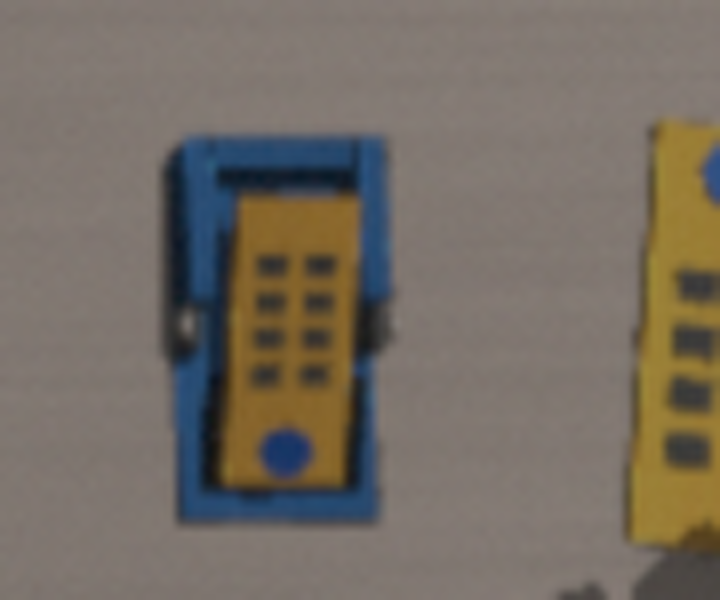

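```bash
python3 - <<'E'
from h import *
import pickle
im=pickle.load(open("t3.pkl","rb"))
f=F(im);h,w=im["range_z"].shape;u,v=np.meshgrid(np.arange(w),np.arange(h));r=im["range_z"]
X=np.stack([(u-im["cx"])/f*r,(v-im["cy"])/f*r,r,np.ones_like(r)],-1)@np.array(im["extrinsics"]).T
c=im["color"].astype(int);m=(c[...,0]-c[...,2]>50)&(u>335)&(u<357)&(v>195)&(v<250)&(r>0)
P=X[m][:,:3];A=np.c_[P[:,:2]-[536.4,-248.9],np.ones(len(P))];k=np.linalg.lstsq(A,P[:,2],rcond=None)[0]
print(len(P),k,np.arctan(k[0]),np.percentile(P,[1,50,99],axis=0))
top=P[P[:,0]>550];bot=P[P[:,0]<520];print(np.percentile(top[:,1],[3,50,97]),np.percentile(bot[:,1],[3,50,97]))
print(cv2.minAreaRect(P[:,:2].astype(np.float32)))
E
python3 go.py 566 -249 120 -0.7  566 -249 43 -0.7
```

```text
428 [ 5.52352170e-01 -8.37614098e-03  3.86334131e+01] 0.5046473059455878 [[ 491.51644767 -266.86486365   14.30006185]
 [ 533.7346339  -249.21775684   36.32015834]
 [ 569.49945574 -231.34587506   58.25124109]]
[-266.73719059 -250.23681283 -233.64759385] [-265.55144255 -248.18244301 -231.34908315]
((530.4631958007812, -249.24807739257812), (36.0481071472168, 78.70381164550781), 88.89498901367188)
t 11.4 pos [ 464.5 -404.6  150.3] rot [ 1.7984e+02  7.0000e-02 -1.2800e+00] F [-0.2 -0.  -1.2] w 59.9 q [ 0.65  0.67  0.03  1.7  -0.02  0.77 -0.9 ]
delta [ 0.0981 -0.1579  0.0298] turn -0.58 (half-turn alt) 179.42
delta [ 0.0981 -0.1581  0.1068] turn -0.58 (half-turn alt) 179.42
```

>>> {"method": "drive_tool", "body": {
  "deltas": "0.093 -0.158 0 0 0.06; 0.093 -0.158 0.0 0 0.06; 0.093 -0.158 0 0 0.06; 0.093 -0.158 0.03 0 0.06; 0.093 -0.158 0.03 0 0.06; 0.093 -0.158 0.03 0 0.06"
}}

```text
clock: 12.15
eef_pos: [562.3, -243.8, 121.1]
tool_rot: [3.141, 0.0, -0.017]
force: [-0.3, 0.9, -0.6]
width: 60.0
```

```bash
python3 go.py 561 -249.7 43 -1.0
```

```text
t 12.15 pos [ 562.3 -243.8  121.1] rot [ 1.7998e+02  2.0000e-02 -9.6000e-01] F [-0.3  0.9 -0.6] w 60.0 q [ 0.34  0.71  0.04  1.73 -0.04  0.71 -1.19]
delta [-0.0011  0.0059  0.0781] turn 0.04 (half-turn alt) -179.96
```

>>> {"method": "drive_tool", "body": {
  "deltas": "-0.0015 0.006 0.03 0 0.06; -0.0015 0.006 0.06 0 0.06; -0.0015 0.006 0.078 0 0.06; -0.0015 0.006 0.078 0 0.06; -0.0015 0.006 0.078 0 0.06"
}}

```text
clock: 12.78
eef_pos: [561.8, -249.7, 43.8]
tool_rot: [3.141, -0.002, -0.016]
force: [0.2, -0.6, 0.4]
width: 59.3
```

```bash
python3 go.py 561 -249.7 43 -1.0; python3 - <<'E'
from h import *
im=imaging.get_image("scene");save(im,"s4.png",7,(170,90,270,190))
E
```

```text
t 12.78 pos [ 561.8 -249.7   43.8] rot [ 1.7996e+02 -1.0000e-01 -9.2000e-01] F [ 0.2 -0.6  0.4] w 59.3 q [ 0.35  0.82  0.03  1.76 -0.05  0.56 -1.17]
delta [-0.0008 -0.      0.0008] turn 0.08 (half-turn alt) -179.92
```

View pics/s4.png

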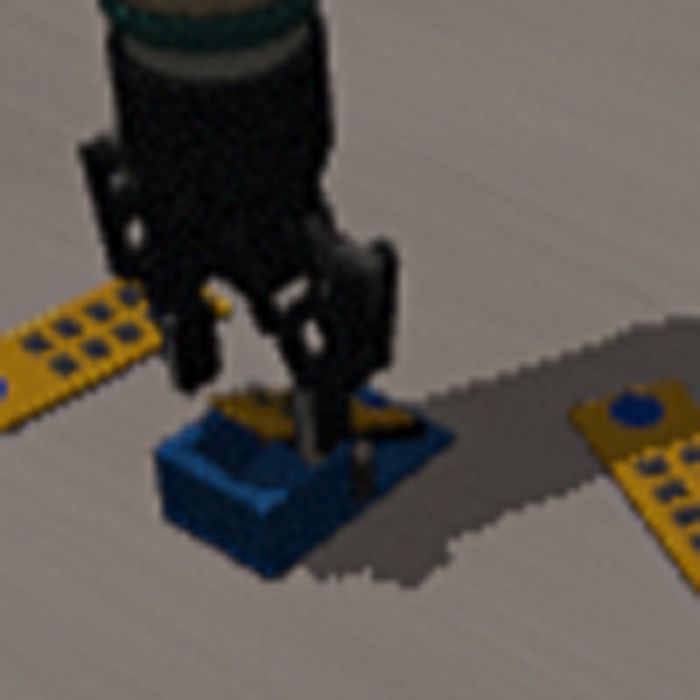

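The fingers straddle the raised end. Closing, then a small vertical lift.

>>> {"method": "drive_tool", "body": {
  "deltas": "0 0 0 0 0.02; 0 0 0 0 0.02; 0 0 0 0 0.02; 0 0 0 0 0.02; 0 0 -0.003 0 0.02; 0 0 -0.01 0 0.02; 0 0 -0.02 0 0.02; 0 0 -0.04 0 0.02; 0 0 -0.06 0 0.02; 0 0 -0.08 0 0.02; 0 0 -0.1 0 0.02; 0 0 -0.1 0 0.02"
}}

```text
clock: 14.32
eef_pos: [562.3, -249.2, 145.0]
tool_rot: [3.141, -0.004, -0.015]
force: [0.1, -1.0, -1.6]
width: 33.5
```

```bash
python3 go.py; python3 - <<'E'
from h import *
import pickle
im=imaging.get_image("scene");save(im,"s5.png",6,(150,60,270,180));pickle.dump(im,open("s5.pkl","wb"))
im=imaging.get_image("top");save(im,"t5.png",6,(300,170,400,260));pickle.dump(im,open("t5.pkl","wb"))
E
```

```text
t 14.32 pos [ 562.3 -249.2  145. ] rot [179.95  -0.21  -0.88] F [ 0.1 -1.  -1.6] w 33.5 q [ 0.34  0.68  0.04  1.71 -0.04  0.75 -1.18]
```

View pics/s5.png

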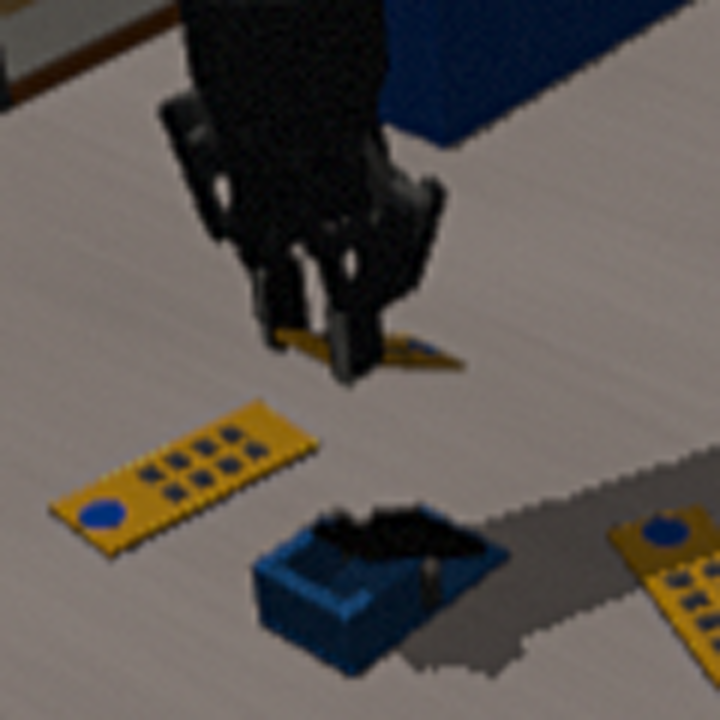

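View pics/t5.png

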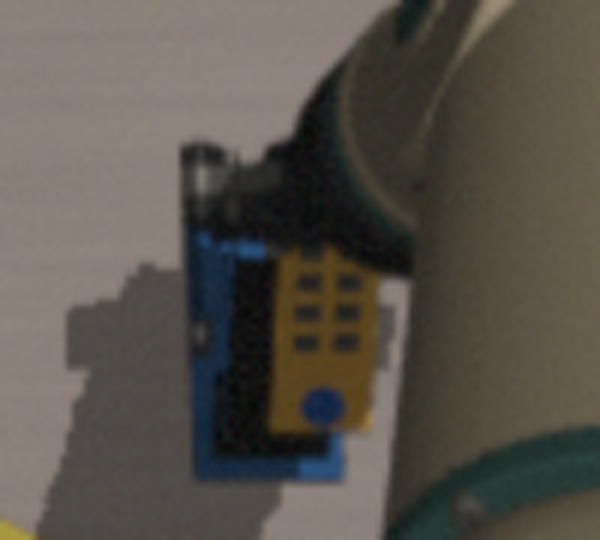

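Held and clear of the cradle, with some tilt left. I'll measure how the plate sits in the grip.

```bash
cat > meas.py <<'E'
from h import *
import sys
def pl(im,box,zmin):
    f=F(im);h,w=im["range_z"].shape;u,v=np.meshgrid(np.arange(w),np.arange(h));r=im["range_z"]
    X=np.stack([(u-im["cx"])/f*r,(v-im["cy"])/f*r,r,np.ones_like(r)],-1)@np.array(im["extrinsics"]).T
    c=im["color"].astype(int);x0,y0,x1,y1=box
    m=(c[...,0]-c[...,2]>35)&(u>=x0)&(u<x1)&(v>=y0)&(v<y1)&(r>0)&(X[...,2]>zmin)&(X[...,2]<zmin+120)
    return X[m][:,:3]
E
python3 - <<'E'
from meas import *
import pickle
st=ctrl.read_state()["eef_pos"]
im=pickle.load(open("t5.pkl","rb"))
P=pl(im,(340,205,364,245),80)
A=np.c_[P[:,:2]-st[:2],np.ones(len(P))];k=np.linalg.lstsq(A,P[:,2]-st[2],rcond=None)[0]
print(len(P),k,"tilt",np.arctan(k[0]),(np.percentile(P,[1,50,99],axis=0)-st).round(1))
m=P[:,2]<st[2]+100;print(cv2.minAreaRect(P[:,:2].astype(np.float32)))
im=pickle.load(open("s5.pkl","rb"))
P=pl(im,(150,60,245,128),90);print(len(P),(np.percentile(P,[1,50,99],axis=0)-st).round(1))
A=np.c_[P[:,:2]-st[:2],np.ones(len(P))];print(np.linalg.lstsq(A,P[:,2]-st[2],rcond=None)[0])
E
```

```text
350 [ 0.52986765 -0.01229824  7.96105162] tilt 0.48725525143670684 [[-68.4 -16.7 -29.8]
 [-40.6   1.5 -13.7]
 [-10.3  18.5   3.2]]
((521.9013671875, -248.2762451171875), (36.129634857177734, 59.357276916503906), 89.13359069824219)
62 [[-62.1 -14.7 -23.3]
 [-19.5   3.2  -1.1]
 [ 12.9  20.1  16.5]]
[ 0.52971726 -0.03700871  9.59831696]
```

```bash
python3 go.py 551 131.5 125 -12.8
```

```text
t 14.43 pos [ 560.8 -248.8  142.8] rot [-1.7998e+02  1.0000e-02 -8.8000e-01] F [ 0.1 -0.2 -0.7] w 33.1 q [ 0.34  0.68  0.04  1.71 -0.04  0.75 -1.18]
delta [-0.0157 -0.3801  0.018 ] turn 11.92 (half-turn alt) -168.08
```

>>> {"method": "drive_tool", "body": {
  "deltas": "-0.002 -0.04 0.002 2 0.02; -0.003 -0.085 0.004 4 0.02; -0.005 -0.13 0.006 6 0.02; -0.007 -0.175 0.008 8 0.02; -0.009 -0.22 0.01 10 0.02; -0.011 -0.265 0.012 11.9 0.02; -0.013 -0.31 0.014 11.9 0.02; -0.015 -0.35 0.017 11.9 0.02; -0.0157 -0.38 0.018 11.9 0.02; -0.0157 -0.38 0.018 11.9 0.02; -0.0157 -0.38 0.018 11.9 0.02;-0.0157 -0.38 0.018 11.9 0.02"
}}

```text
clock: 15.92
eef_pos: [551.3, 129.2, 124.5]
tool_rot: [3.14, 0.0, -0.226]
force: [0.6, 0.4, -1.5]
width: 33.5
```

```bash
python3 go.py 551 131.5 120 -12.8; python3 - <<'E'
from meas import *
import pickle
im=imaging.get_image("top");save(im,"t6.png",6,(130,190,230,270))
st=ctrl.read_state();t=st["eef_pos"];print(t,st["clock"])
P=pl(im,(150,195,215,262),80)
a=np.radians(-12.8);R=np.array([[np.cos(a),np.sin(a)],[-np.sin(a),np.cos(a)]])
Q=np.c_[(P[:,:2]-t[:2])@R.T,P[:,2]-t[2]]
A=np.c_[Q[:,:2],np.ones(len(Q))];k=np.linalg.lstsq(A,Q[:,2],rcond=None)[0]
print(len(P),k,np.arctan(k[0]),np.percentile(Q,[1,50,99],axis=0).round(1));print(cv2.minAreaRect(Q[:,:2].astype(np.float32)))
E
```

```text
t 15.93 pos [551.3 129.2 124.5] rot [ 1.7994e+02  1.0000e-02 -1.2930e+01] F [ 0.6  0.4 -1.5] w 33.5 q [-0.38  0.66  0.15  1.86 -0.16  0.64 -1.93]
delta [-0.0008 -0.0022  0.0045] turn -0.13 (half-turn alt) 179.87
[551.34447948 129.36605858 124.62005004] 15.975
300 [ 0.54612251 -0.01160229  8.212121  ] 0.4998613797217416 [[-69.5 -18.4 -31.8]
 [-43.6  -2.3 -15.1]
 [-12.7  17.3   2.4]]
((-40.756675720214844, -0.26711082458496094), (58.49826431274414, 36.834102630615234), 0.4071619212627411)
```

View pics/t6.png

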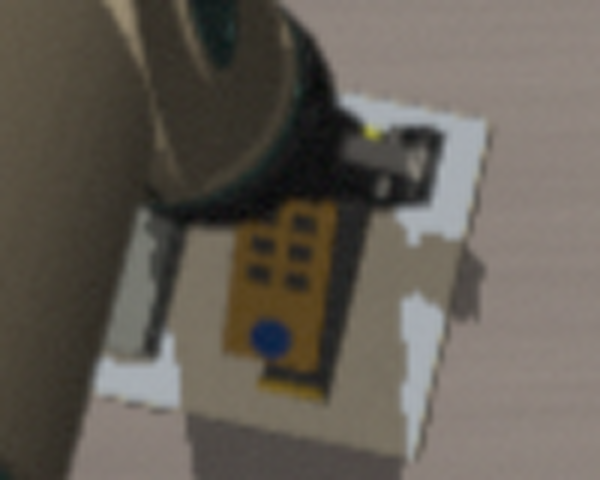

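>>> {"method": "drive_tool", "body": {
  "deltas": "-0.001 -0.0026 0.02 0 0.02; -0.001 -0.0026 0.04 0 0.02; -0.001 -0.0026 0.055 0 0.02; -0.001 -0.0026 0.06 0 0.02; -0.001 -0.0026 0.06 0 0.02; -0.001 -0.0026 0.06 0 0.02"
}}

```text
clock: 16.73
eef_pos: [551.5, 133.8, 65.3]
tool_rot: [-3.141, -0.001, -0.224]
force: [0.4, 0.3, -0.6]
width: 33.3
```

```bash
python3 go.py; python3 - <<'E'
from h import *
t=ctrl.read_state()["eef_pos"];d=t[:2]-[528.3,137.2];print("bed xy of TCP",d@[.9751,-.2215],d@[.2215,.9751],t[2])
im=imaging.get_image("scene");save(im,"s7.png",6,(290,130,410,240))
E
```

```text
t 16.73 pos [551.5 133.8  65.3] rot [-1.7997e+02 -6.0000e-02 -1.2810e+01] F [ 0.4  0.3 -0.6] w 33.3 q [-0.37  0.75  0.13  1.89 -0.18  0.52 -1.92]
bed xy of TCP 23.3355319914509 1.787448740434412 65.33549005339435
```

View pics/s7.png

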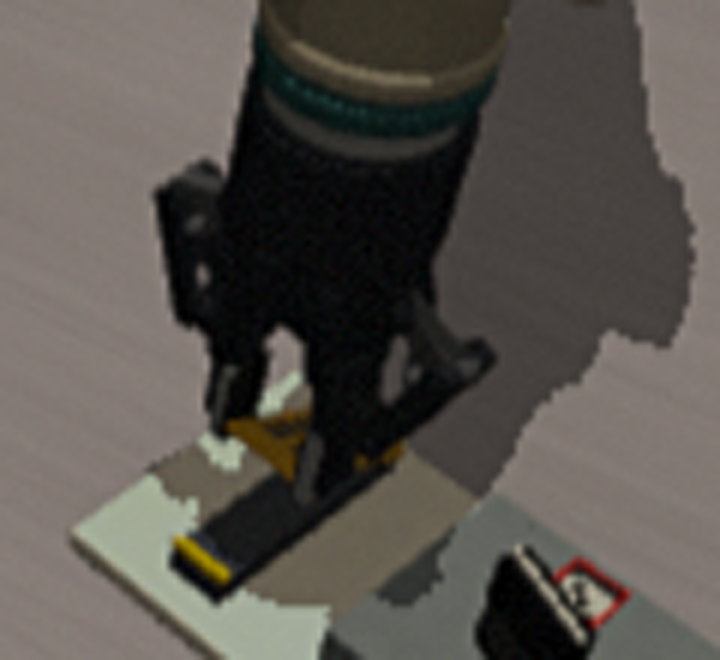

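>>> {"method": "drive_tool", "body": {
  "deltas": "0 0.0018 0.003 0 0.02; 0 0.0018 0.006 0 0.02; 0.001 0.0018 0.009 0 0.02; 0.003 0.0018 0.013 0 0.02; 0.003 0.0018 0.013 0 0.02"
}}

```text
clock: 17.4
eef_pos: [554.0, 131.1, 51.9]
tool_rot: [-3.142, -0.001, -0.224]
force: [0.0, -0.8, 6.6]
width: 33.4
```

```bash
cat > b.py <<'E'
from h import *
t=ctrl.read_state()["eef_pos"];d=t[:2]-[528.3,137.2];print("bed xy of TCP",d@[.9751,-.2215],d@[.2215,.9751],t[2])
E
python3 b.py; python3 go.py
```

```text
bed xy of TCP 26.45650476150632 -0.2959555810344116 51.92405741641325
t 17.4 pos [554.  131.1  51.9] rot [-1.800e+02 -4.000e-02 -1.281e+01] F [ 0.  -0.8  6.6] w 33.4 q [-0.36  0.77  0.12  1.89 -0.18  0.49 -1.91]
```

>>> {"method": "drive_tool", "body": {
  "deltas": "0.0015 0 0.0035 0 0.02; 0.003 0 0.007 0 0.02; 0.004 0 0.0107 0 0.02; 0.005 0 0.0144 0 0.02; 0.0057 0 0.018 0 0.02; 0.0057 0 0.018 0 0.02"
}}

```text
clock: 18.15
eef_pos: [560.2, 129.9, 34.0]
tool_rot: [-3.141, -0.002, -0.224]
force: [2.8, -1.8, 4.0]
width: 33.3
```

```bash
python3 b.py; python3 - <<'E'
from h import *
im=imaging.get_image("scene");save(im,"s8.png",6,(290,130,410,240))
E
```

```text
bed xy of TCP 32.73012987916887 -0.0874613663729757 33.96705476797808
```

View pics/s8.png

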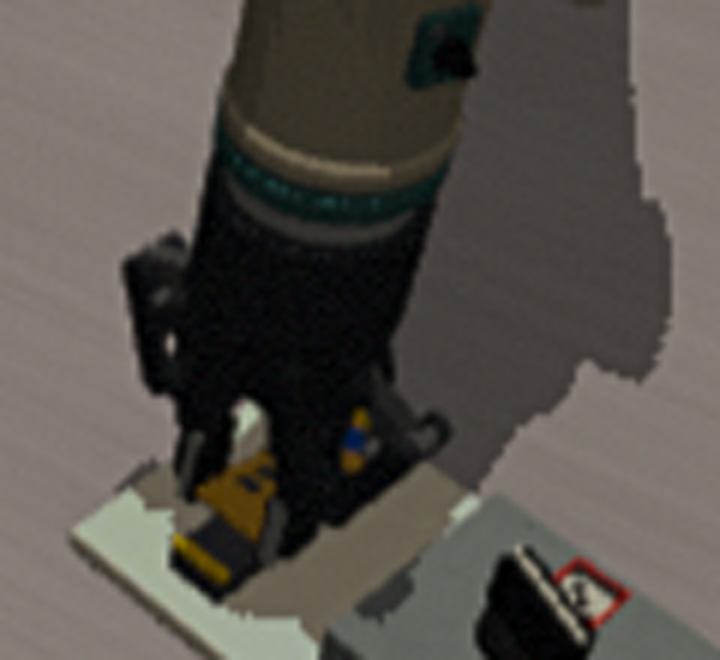

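>>> {"method": "drive_tool", "body": {
  "deltas": "0.0003 0 0.003 0 0.02; 0.0006 0 0.006 0 0.02; 0.0008 0 0.009 0 0.02; 0.0008 0 0.0105 0 0.02; 0.0008 0 0.0105 0 0.02"
}}

```text
clock: 18.82
eef_pos: [559.7, 130.2, 23.1]
tool_rot: [-3.141, 0.0, -0.223]
force: [2.8, 1.0, 4.1]
width: 33.2
```

```bash
python3 b.py; python3 - <<'E'
from h import *
im=imaging.get_image("scene");save(im,"s9.png",8,(300,180,380,240))
im=imaging.get_image("top");save(im,"t9.png",6,(130,190,230,270))
E
```

```text
bed xy of TCP 32.12497099895661 0.09685521586180734 23.07026217450187
```

View pics/s9.png

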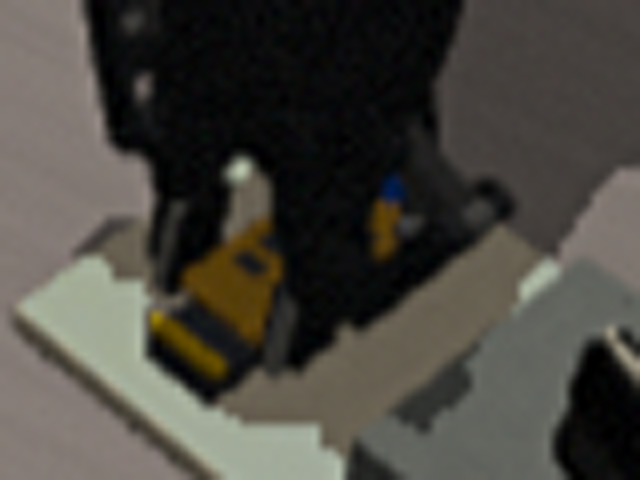

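View pics/t9.png

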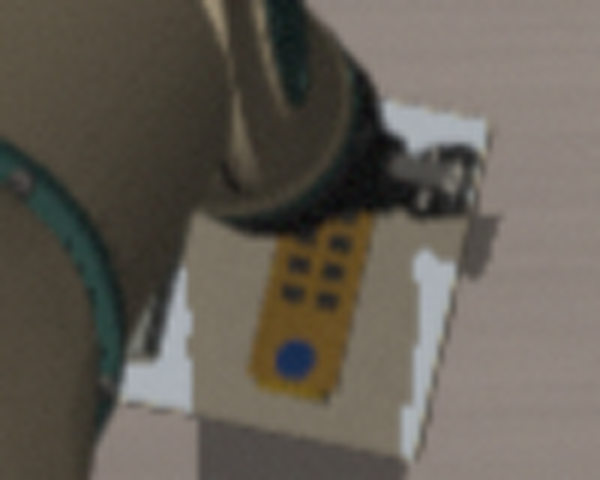

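```bash
python3 - <<'E'
from meas import *
im=imaging.get_image("top")
f=F(im);h,w=im["range_z"].shape;u,v=np.meshgrid(np.arange(w),np.arange(h));r=im["range_z"]
X=np.stack([(u-im["cx"])/f*r,(v-im["cy"])/f*r,r,np.ones_like(r)],-1)@np.array(im["extrinsics"]).T
d=X[...,:2]-np.array([528.3,137.2]);bx=d@[.9751,-.2215];by=d@[.2215,.9751];z=X[...,2]
m=(r>0)&(abs(by)<15)&(z>5)&(z<60)
for a in range(-70,20,5):
    k=m&(bx>=a)&(bx<a+5)
    if k.sum():
        c=im["color"][k].mean(0).round();k2=(r>0)&(bx>=a)&(bx<a+5)&(z>20)&(z<60)&(abs(by)<30);print(a,k.sum(),np.median(z[k]).round(1),c,np.percentile(by[k2],[3,97]).round(1) if k2.sum() else "")
E
```

```text
-70 27 11.0 [113. 106.  92.] 
-65 27 11.2 [120. 112.  98.] 
-60 27 12.8 [117. 108.  90.] [-5.8  5.3]
-55 28 29.5 [107.  89.  46.] [-15.4  12.8]
-50 27 30.0 [85. 70. 48.] [-16.9  15.6]
-45 29 30.5 [69. 63. 56.] [-17.6  15. ]
-40 28 30.3 [70. 64. 54.] [-16.   16.9]
-35 28 30.4 [94. 73. 40.] [-17.6  16.4]
-30 25 31.2 [101.  77.  34.] [-17.   17.5]
-25 27 30.2 [100.  76.  34.] [-18.   15.7]
-20 30 31.3 [77. 61. 36.] [-16.9  16.5]
-15 25 31.1 [81. 64. 35.] [-17.6  16.1]
-10 27 30.8 [82. 64. 35.] [-16.7  16.7]
-5 27 32.1 [75. 60. 36.] [-17.7  15.3]
0 27 31.2 [86. 67. 35.] [-16.7  16.7]
5 18 32.0 [68. 55. 35.] [-18.3   6.6]
10 14 32.6 [87. 68. 34.] [-17.    0.3]
15 7 32.3 [74. 59. 34.] [-17.7  -7.4]
```

```bash
cat > dot.py <<'E'
from h import *
for n in("top","scene"):
    im=imaging.get_image(n);c=im["color"].astype(int)
    f=F(im);h,w=c.shape[:2];u,v=np.meshgrid(np.arange(w),np.arange(h))
    q=proj(im,[494,145,30]);m=(c[...,2]-c[...,0]>15)&(np.hypot(u-q[0],v-q[1])<14)
    p=px(im,u[m].mean(),v[m].mean(),30);d=p[:2]-[528.3,137.2]
    print(n,m.sum(),"dot bed xy",d@[.9751,-.2215],d@[.2215,.9751])
E
python3 dot.py
```

```text
top 27 dot bed xy -40.83126716104262 0.7574344176648893
scene 9 dot bed xy -40.16844901653847 0.48924946001776565
```

Dot at bed x ≈ -40.5 (target -35), so the plate sits about 5.5 mm too near. I'll slide it while it's still gripped.

>>> {"method": "drive_tool", "body": {
  "deltas": "0.002 0 0.000 0 0.02; 0.004 0 0.000 0 0.02; 0.0058 0 0.000 0 0.02; 0.0058 0 0.001 0 0.02; 0.0058 0 0.002 0 0.02; 0.0058 0 0.002 0 0.02"
}}

```text
clock: 19.82
eef_pos: [565.2, 128.0, 21.1]
tool_rot: [3.141, 0.0, -0.223]
force: [-2.0, -1.7, 3.9]
width: 33.7
```

```bash
python3 b.py; python3 dot.py
```

```text
bed xy of TCP 37.99407420486557 -0.7684548988562736 21.099715660814315
top 26 dot bed xy -34.87326262140875 -0.12167347449609339
scene 8 dot bed xy -33.480042337378876 -0.7834882816573476
```

>>> {"method": "drive_tool", "body": {
  "deltas": "0 0 0 0 0.037; 0 0 0 0 0.042; 0 0 0 0 0.05; 0 0 0 0 0.05; 0 0 0 0 0.05; 0 0 -0.01 0 0.05; 0 0 -0.03 0 0.05; 0 0 -0.07 0 0.05; 0 0 -0.12 0 0.05; 0 0 -0.16 0 0.05; 0 0 -0.16 0 0.05"
}}

```text
clock: 21.3
eef_pos: [567.9, 129.1, 185.3]
tool_rot: [-3.138, -0.007, -0.224]
force: [1.2, -0.2, 0.1]
width: 50.2
```

```bash
python3 go.py 500 -150 250 -12.8
```

```text
t 21.3 pos [567.9 129.1 185.3] rot [-179.79   -0.4   -12.81] F [ 1.2 -0.2  0.1] w 50.2 q [-0.38  0.59  0.17  1.77 -0.14  0.79 -1.94]
delta [-0.0039  0.2869 -0.0658] turn -0.01 (half-turn alt) 179.99
```

>>> {"method": "drive_tool", "body": {
  "deltas": "-0.004 0.06 -0.05 0 0.05; -0.004 0.12 -0.05 0 0.05; -0.004 0.18 -0.05 0 0.05; -0.004 0.24 -0.05 0 0.05; -0.004 0.287 -0.05 0 0.05; -0.004 0.287 -0.05 0 0.05; -0.004 0.287 -0.05 0 0.05; -0.004 0.287 -0.05 0 0.05"
}}

```text
clock: 22.3
eef_pos: [498.3, -148.4, 230.8]
tool_rot: [-3.141, 0.001, -0.22]
force: [-0.6, -0.3, -0.1]
width: 50.1
```

```bash
python3 dot.py; python3 - <<'E'
from meas import *
im=imaging.get_image("top");save(im,"t10.png",6,(105,185,220,275))
f=F(im);h,w=im["range_z"].shape;u,v=np.meshgrid(np.arange(w),np.arange(h));r=im["range_z"]
X=np.stack([(u-im["cx"])/f*r,(v-im["cy"])/f*r,r,np.ones_like(r)],-1)@np.array(im["extrinsics"]).T
d=X[...,:2]-np.array([528.3,137.2]);bx=d@[.9751,-.2215];by=d@[.2215,.9751];z=X[...,2]
m=(r>0)&(abs(by)<28)&(abs(bx)<48)&(z>22)&(z<60)
A=np.c_[bx[m],by[m],np.ones(m.sum())];print("plane",np.linalg.lstsq(A,z[m],rcond=None)[0])
print(cv2.minAreaRect(np.c_[bx[m],by[m]].astype(np.float32)),np.percentile(by[m],[2,98]))
hs=(u>105)&(u<160)&(v>185)&(v<275)&(z>58)&(z<80);print("handle",cv2.minAreaRect(X[hs][:,:2].astype(np.float32)))
for c in((185,147),(239,157),(293,135)):print(px(im,*c).round())
im=imaging.get_image("scene");save(im,"s10.png",6,(295,180,425,285))
E
```

```text
top 30 dot bed xy -35.286722971537756 -0.05777510278168063
scene 23 dot bed xy -36.39021418978762 0.010105522841120014
plane [-1.70640762e-03 -1.58263903e-02  2.96508029e+01]
((-0.09333419799804688, -0.5757904052734375), (95.66584014892578, 36.45859146118164), 0.07394339889287949) [-18.03058454  16.79343197]
handle ((551.7710571289062, 243.48855590820312), (43.63129425048828, 13.967193603515625), 55.80900573730469)
[737. 132.  38.]
[708.   0.  41.]
[ 760. -133.   41.]
```

View pics/t10.png

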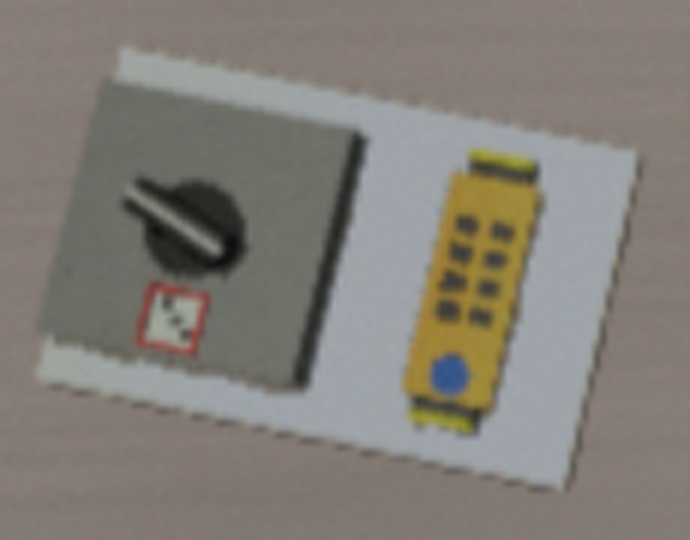

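View pics/s10.png

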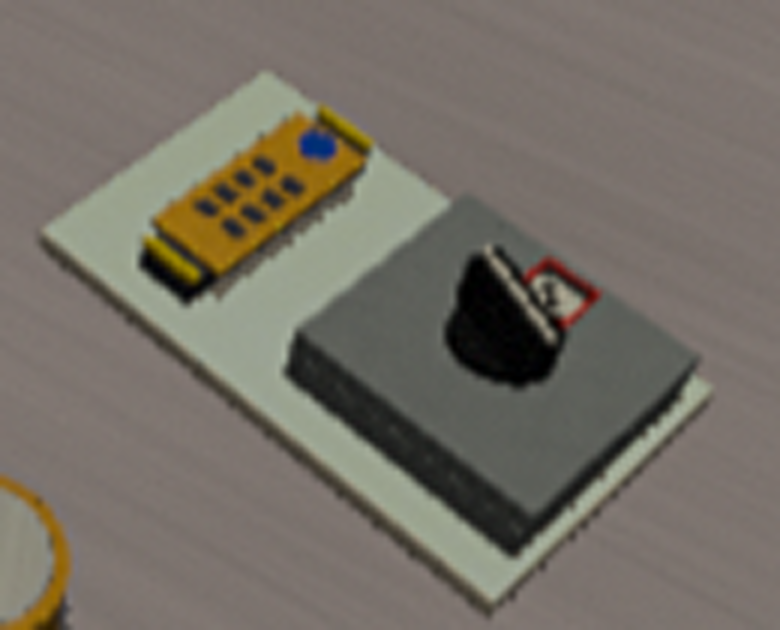

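The plate lies flat and centred between the lips (dot at 450,375 in the top crop), and three dots stand centred in the window (172,320). The tins have not moved. Handing in.

```bash
python3 -c "
from cell import ctrl
print(ctrl.finish_job())"
```

```text
the job is handed in; nothing more can be done
None
```

The job is done and handed in at about 22.5 s of the 58 s allowed; `finish_job` gives no verdict. I turned the dial 64° counter-clockwise and pressed the dotted end down to the stop at about 16 N. I then lifted the plate out by its raised end and lowered it onto the bed bar, dotted end first. It came down about 5.5 mm too near the robot, so I slid it back along the bar before letting go.

Last checks, from the pictures just before handing in:

| Check | Measured | Allowed |
|---|---|---|
| Plate, along the bar | within about 1.5 mm of centre | 8 mm |
| Plate, across the bar | within about 1 mm of centre | 6 mm |
| Plate tilt | about 0.016 rad | 0.05 rad |
| Plate alignment | well under 0.12 rad, by eye and from the dot | 0.12 rad |
| Dial | about 1.20 rad, three dots centred | 1.08 to 1.32 rad |
| Tins | within 1 mm of where they started | 15 mm |

- **Disagreement:** the two cameras differ by about 1 mm on the plate's position along the bar. The dot showed at -35.3 mm in one and -36.4 mm in the other, against -35 mm wanted.
- **Failed checks:** none at the end. Two earlier measurements failed. One dial view was blocked by the arm, so I retook it. One tilt fit was thrown off by missing depth readings, so I redid it.

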